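# Put the three-tier sweet stand together

### The job

Put the tiered sweet stand together on its marble foot, one part after another from the bottom up: the large tray, the tall brass column, the middle tray, the short white column and last the small top dish. Slip each part over the spigot below it until it sits fully down, and leave the stand upright. Leave the bell and the two sweet cartons where they are.

Things in the scene. Friction and masses are not known exactly. Their poses are not given: they have to be found in the camera images.
- stand_foot: Foot of the tiered stand: round white marble disc, 124 mm across, heavy and not to be moved, with a brass spigot in the middle. Origin: centre of the underside, z up. The seat round the spigot is 14 mm above the origin; the spigot is 16 mm thick and 58 mm long (straight for 50 mm, then tapering to 7 mm), its tip 72 mm above the origin.
- large_tray: Large round white tray, 170 mm across, lip 13 mm high, floor 4 mm thick, with a brass collar in the middle (50 mm thick, top 30 mm above the tray's underside, 19 mm hole right through): lift it by the collar. Right way up, about 320 g. Origin: centre of the underside, z up. Seated, its origin is 14 mm above the foot's origin.
- tall_column: Tall all-brass column, upright, 128 mm tall in all, about 200 g. Body 30 mm thick; foot 48 mm wide; shoulder 58 mm wide, its top 70 mm above the underside; on it a brass spigot 16 mm thick, 58 mm long, tip tapered. Grip body or spigot. Socket below, 19 mm wide, 30 mm deep. Origin: centre of the underside, z up. Seated on the large tray's collar it is 30 mm above that tray.
- middle_tray: Middle round white tray, 130 mm across, lip 12 mm high, floor 4 mm thick, with a brass collar in the middle (50 mm thick, top 30 mm above the tray's underside, 19 mm hole right through): lift it by the collar. Right way up, about 220 g. Origin: centre of the underside, z up. Seated, its origin is 70 mm above the tall column's origin (it rests on the shoulder).
- short_column: Short white porcelain column, upright, 90 mm tall in all, about 160 g. Body 30 mm thick; foot 48 mm wide; shoulder 58 mm wide, its top 50 mm above the underside; on it a brass spigot 16 mm thick, 40 mm long, tip tapered. Grip body or spigot. Socket below, 19 mm wide, 30 mm deep. Origin: centre of the underside, z up. Seated on the middle tray's collar it is 30 mm above that tray.
- top_dish: Small white top dish, 100 mm across, lip 14 mm high, with a round brass handle 30 mm thick rising from the middle to 70 mm above the underside (straight from 16 to 62 mm). The underside has a socket 19 mm wide and 44 mm deep. About 160 g. Origin: centre of the underside, z up. Seated, its origin is 50 mm above the short column's origin.
- bell: Bystander: counter bell, 79 mm across and 64 mm high, pale dome on a black base. Origin: centre of the underside.
- teal_carton: Bystander: teal printed sweet carton standing on edge, 35 x 120 x 50 mm (x, y, z). Origin: centre of the underside.
- green_carton: Bystander: green printed sweet carton standing on edge, 28 x 85 x 60 mm (x, y, z). Origin: centre of the underside.

How it is judged:
By the outcome, as a careful person would: the job done as asked, in the order asked, and still so for the second after the job is handed in, with the robot touching nothing.
It also fails if it takes over 120 s, if anything falls off the work surface, if the arm or the gripper's body presses on something with over 40 N, if the wrist force passes 120 N, or if a joint passes its speed limit or range.

### The arm

A 6-joint arm with a two-finger parallel gripper is mounted at the origin on a cart in front of the work surface, level with it; the furniture and walls round the work are solid. World frame = base frame: x ahead of the robot, y to its left, z up, the work surface at z = 0. Lengths are in mm, angles in rad, forces in N, time in s.
With the tool pointing down it reaches from about 275 to 1000 mm from the base axis. Payload 8.4 kg.
Tool frame: the origin (TCP) lies midway between the tips of the shut fingers; the grasp point (between the pads) lies 19 mm behind it; z points along the fingers, y is the line along which they close (so a half turn about z gives the same grasp; the last joint's range is limited). The gripper opens to 85 mm and grips with 20 to 120 N. Pads are 22 mm wide; open, the fingers measure 114 mm over their backs; the gripper's body (76 mm by 85 mm) begins 54 mm behind the grasp point. The pads swing forward as they close: fully open they stand 13 mm farther back than shut.
Start: joints at [-1.196, 0.353, 1.633, -0, 1.155, -0.002], TCP at [229.965, -581.157, 231.281] pointing down, gripper open.
Joint ranges: [-2.63, 2.63], [-0.92, 2.1], [0.06, 2.66], [-1.3, 4.44], [0, 2.69], [-3.02, 3.02]. Speed limits (rad/s): [2.22, 2.22, 2.79, 3.14, 3.14, 3.14].

### API

Orientations are given as a unit quaternion [x, y, z, w].
In Python, from workcell import monitor, optics, job gives the robot as it stands.
- The arm moves only by the tool apply_moves, never from a script. Its argument "targets" is a list that holds one entry, the list of rows, each a list of 7 numbers: the turn, a rotation vector about the tool's x, y, z in degrees, then the shift along the tool's x, y, z in cm, then the finger opening in cm, from 0 to 8.54. A call has 1 to 8 rows; each row is the pose to reach, as a shift and turn from the pose commanded when the call began, along the tool's axes at that moment; what a row does not reach only later rows make up. A row lasts 1/12 s, in which the tool goes at most 41.7 mm and 7.16 degrees, less where a joint would pass 70% of its speed; a pose out of reach is approached as far as the arm can. A call with a gripper value outside its range is refused whole. The fingers move at their own pace and stop on an object; the grip force is fixed at half the most. Time passes only in rows, so rows that repeat a pose let the fingers close. It gives the time, the measured TCP pose, the force, the opening and the grip force at its end, in the units of the state.
- monitor.state(): the state, without advancing time (a new reading comes with each control period).
- optics.snapshot(name): name is "scene" or "top" or "wrist"; returns the picture (420x560x3 uint8, red, green, blue); there is no depth.
- optics.camera_params(name): a dict with "fov_y" (degrees; the focal length in pixels is half the picture's height over the tangent of half this angle, whatever the lens; pixels are square), "cx", "cy" (the principal point, pixels), "k1" (the pictures are not rectified: a ray, as slopes to the right and down, at radius r is drawn at 1 + k1 r^2 times it, then the intrinsics apply), "extrinsics" (4x4, takes a point from world to camera coordinates). Camera axes: x right, y down, z forward; pixel columns grow to the right and rows downward; lengths in mm; the calibration is good to about 2 mm. A picture is of the moment at which its call begins: read the wrist's pose just before it. camera_params takes no time and is no camera call; for the wrist camera it gives the pose at the moment of the call.
- job.sign_off(): hands the job in; it is judged then, once.
The state is a dict: "clock": time; "q": joint angles; "joint_velocities": joint speeds; "joint_torque": joint torques, N m; "position": TCP position; "eef_rot": TCP orientation; "force": force on the tool from outside, world axes, zero at the start; "ft_torque": the same for the moment, N m; "opening": finger opening in mm; "gripper_force": force on a finger pad.
Only numpy, scipy, OpenCV 4.12 (cv2) and the standard library are available. Lean on these libraries where they do the work, as an engineer would, in place of code of your own. Each camera call takes 0.05 s, during which the arm holds its last target. There are 200 camera calls.

## Working session

There is one attempt and no reset: what is moved stays moved. The work goes in short steps, Python scripts to look and compute and a tool call to move; the robot and the scene stay as the last step left them, time stands still between calls to the robot, and variables do not carry over. Pictures are saved under pics/ and viewed, at most 14 in all, crops included, and the job is handed in when it is done.

Besides the shell and the picture viewer there is one more tool, called after "Request:" in YAML: its name, and indented under it one key for each argument. apply_moves: Moves the arm, as the interface text tells. Its arguments: {"type":"object","properties":{"targets":{"type":"array","items":{"type":"array","items":{"type":"array","items":{"type":"number"}}}}},"required":["targets"]}

```bash
ls; mkdir -p pics; cat > h.py <<'E'
import numpy as np, cv2
from workcell import monitor, optics, job
def snap(n,f=None):
    p=optics.camera_params(n); im=optics.snapshot(n)
    if f: cv2.imwrite('pics/'+f,im[:,:,::-1])
    return im,p
def K(p):
    f=210/np.tan(np.radians(p['fov_y'])/2); return np.array([[f,0,p['cx']],[0,f,p['cy']],[0,0,1]])
def ray(p,uv):
    k=K(p); uv=np.array(uv,float).reshape(-1,1,2)
    s=cv2.undistortPoints(uv,k,np.array([p['k1'],0,0,0,0.]))[:,0]
    E=np.array(p['extrinsics']); R,t=E[:3,:3],E[:3,3]
    d=np.c_[s,np.ones(len(s))]@R; return -R.T@t, d/np.linalg.norm(d,axis=1,keepdims=True)
def onz(p,uv,z):
    c,d=ray(p,uv); return c+d*((z-c[2])/d[:,2])[:,None]
def proj(p,X):
    E=np.array(p['extrinsics']); X=np.array(X,float).reshape(-1,3)
    return cv2.projectPoints(X,cv2.Rodrigues(E[:3,:3])[0],E[:3,3],K(p),np.array([p['k1'],0,0,0,0.]))[0][:,0]
def tri(obs):
    A=0;b=0
    for p,uv in obs:
        c,d=ray(p,uv); P=np.eye(3)-np.outer(d[0],d[0]); A=A+P; b=b+P@c
    return np.linalg.solve(A,b)
E
python3 - <<'E'
from h import *
ims=[]
for n in ['scene','top','wrist']:
    im,p=snap(n,n+'0.png'); print(n,p['fov_y'],p['k1'],p['cx'],p['cy'],np.round(p['extrinsics'],3).tolist())
print(monitor.state())
E
```

```text
pics
scene 53.489124649647046 -0.06362193596771223 279.620335100053 210.00857754935865 [[-0.626, 0.779, -0.015, 286.632], [0.651, 0.512, -0.561, -353.672], [-0.429, -0.361, -0.828, 1569.346], [0.0, 0.0, 0.0, 1.0]]
top 55.43548235037656 0.019076832252113707 283.6642997236728 201.33248132721437 [[-0.019, -1.0, -0.017, 47.103], [-0.997, 0.02, -0.075, 531.064], [0.076, 0.016, -0.997, 976.953], [0.0, 0.0, 0.0, 1.0]]
wrist 59.862122422032684 -0.00955437436332736 278.8281290237411 213.54844716170618 [[0.368, -0.93, -0.001, -624.47], [-0.898, -0.356, 0.257, -34.08], [-0.239, -0.094, -0.966, 377.646], [0.0, 0.0, 0.0, 1.0]]
{'clock': 0.15, 'q': array([-1.19640048e+00,  3.53566002e-01,  1.63398913e+00, -4.81353909e-06,
        1.15519640e+00, -2.43236024e-03]), 'joint_velocities': array([-0.00051519, -0.00493629, -0.00082567, -0.00061412,  0.00147234,
        0.00120024]), 'joint_torque': array([-3.06864476e-04, -6.05637646e+01, -3.42340064e+01, -3.94842482e-05,
        6.12631644e-03,  5.23185889e-06]), 'position': array([ 229.82279191, -580.79904063,  230.67502423]), 'eef_rot': array([ 9.82302164e-01,  1.87302224e-01, -1.09308874e-04, -5.69042877e-04]), 'force': array([-0.74097966,  0.62147633,  0.05050559]), 'ft_torque': array([ 0.0461318 , -0.00937533, -0.00870652]), 'gripper_force': 0.0, 'opening': 85.2406548431261}
```

View pics/scene0.png

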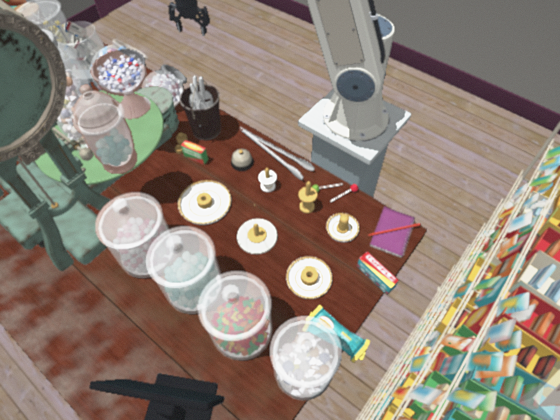

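View pics/top0.png

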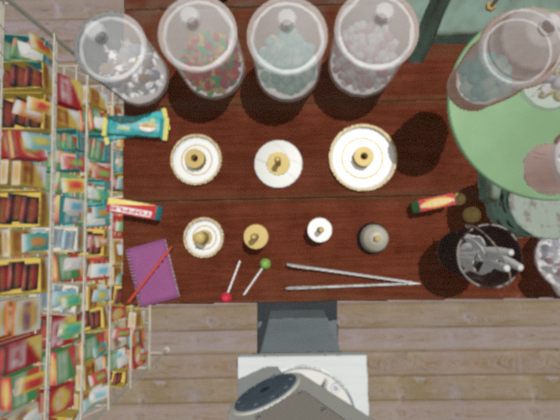

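The top view shows: foot (278,163), large tray (363,157), middle tray (195,159), top dish (203,238), tall column (255,237), short column (319,231) and bell (374,238). Next I'll zoom in on both views.

```bash
python3 - <<'E'
from h import *
a=cv2.imread('pics/top0.png')[115:265,150:410]; b=cv2.imread('pics/scene0.png')[140:300,170:370]
cv2.imwrite('pics/c1.png',cv2.resize(a,None,fx=3,fy=3,interpolation=cv2.INTER_CUBIC))
cv2.imwrite('pics/c2.png',cv2.resize(b,None,fx=3.5,fy=3.5,interpolation=cv2.INTER_CUBIC))
p=optics.camera_params('top')
for n,uv,z in [('foot',(278,163),14),('large',(363,157),10),('mid',(195,159),10),('dish',(203,238),10),('tall',(255,237),70),('short',(319,231),50),('bell',(374,238),40)]: print(n,onz(p,uv,z).round())
E
```

```text
foot [[630.  49.  14.]]
large [[ 641. -166.   10.]]
mid [[645. 261.  10.]]
dish [[444. 241.  10.]]
tall [[445. 105.  70.]]
short [[456. -47.  50.]]
bell [[ 437. -180.   40.]]
```

View pics/c1.png

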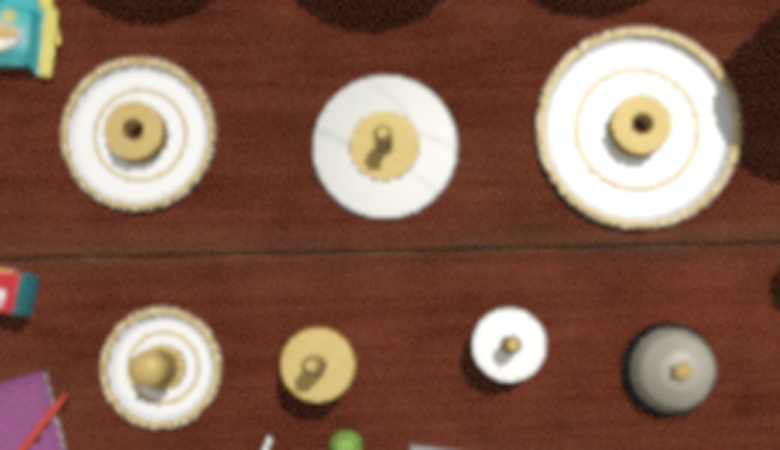

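View pics/c2.png

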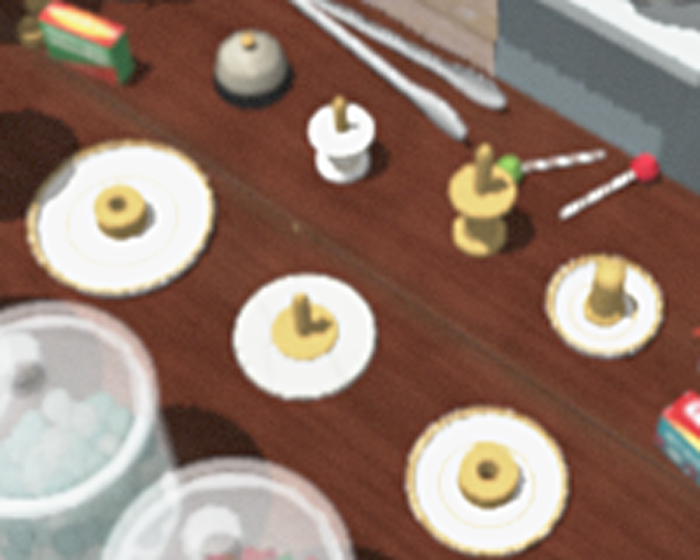

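The zoomed crops show every feature. In the top crop the holes are at (640,126) and (134,130) and the spigot tips at (383,131), (314,364) and (512,343). I'll triangulate these and fit ellipses to the rims.

```bash
python3 - <<'E'
from h import *
pt,ps=optics.camera_params('top'),optics.camera_params('scene')
T=lambda u,v:((u+.5)/3-.5+150,(v+.5)/3-.5+115)
S=lambda u,v:((u+.5)/3.5-.5+170,(v+.5)/3.5-.5+140)
for n,a,b in [('large hole',(641,124),(120,204)),('foot tip',(382,131),(301,297)),('mid hole',(134,129),(488,470)),('dish top',(151,369),(609,260)),('tall tip',(315,362),(484,149)),('short tip',(512,343),(339,100)),('tall shoulder',(318,365),(482,190)),('short shoulder',(509,345),(341,130)),('foot disc',(385,146),(305,335)),('large rim',(639,127),(122,216)),('mid rim',(138,133),(487,478)),('dish rim',(161,367),(604,303))]:
    print(n,tri([(pt,T(*a)),(ps,S(*b))]).round(1))
im=cv2.imread('pics/top0.png'); hsv=cv2.cvtColor(im,cv2.COLOR_BGR2HSV)
# non-wood: bright
m=(im.min(2)>75).astype(np.uint8)|((hsv[...,2]>140)&(hsv[...,0]>12)).astype(np.uint8)
cs,_=cv2.findContours(m,cv2.RETR_EXTERNAL,cv2.CHAIN_APPROX_NONE)
for c in cs:
    if 250<cv2.contourArea(c)<6000:
        (x,y),ax,an=cv2.fitEllipse(cv2.convexHull(c)); 
        if 120<y<260 and 170<x<420: print(np.round((x,y),1),np.round(ax,1),[onz(pt,(x,y),z)[0,:2].round(1).tolist() for z in (13,50,70)])
E
```

```text
large hole [ 639.7 -162.9   31.7]
foot tip [631.   50.2  71.7]
mid hole [644.8 257.6  31.1]
dish top [445.7 233.6  79.1]
tall tip [448.8 101.5 129.4]
short tip [461.2 -47.6  95.5]
tall shoulder [447.  103.1  70.5]
short shoulder [459.9 -48.5  50.4]
foot disc [630.3  49.5   7.6]
large rim [ 640.6 -164.5   12.4]
mid rim [644.5 257.7  15.7]
dish rim [447.1 238.6  17.4]
[374.4 237.5] [27.2 28.3] [[437.9, -186.7], [438.6, -179.1], [439.0, -174.9]]
[255.5 236. ] [25.  25.2] [[447.0, 108.9], [447.4, 105.6], [447.6, 103.9]]
[319.3 229.3] [26.2 26.3] [[460.6, -50.8], [460.4, -48.2], [460.3, -46.7]]
[203.  237.1] [41.1 42. ] [[446.6, 240.6], [446.9, 232.5], [447.1, 228.1]]
[278.  163.4] [49.2 49.7] [[629.0, 49.3], [622.6, 48.3], [619.2, 47.7]]
[195.5 159. ] [51.9 52.9] [[644.9, 258.9], [637.9, 250.1], [634.2, 245.3]]
[362.3 157.1] [68.4 69.5] [[640.4, -163.7], [633.6, -156.9], [629.9, -153.2]]
```

Request:
apply_moves:
  targets:
    - [[0,0,21.6,26.7,-11.9,0,8.5],[0,0,21.6,26.7,-11.9,0,8.5],[0,0,21.6,26.7,-11.9,0,8.5],[0,0,21.6,26.7,-11.9,0,8.5],[0,0,21.6,26.7,-11.9,0,8.5],[0,0,21.6,26.7,-11.9,0,8.5],[0,0,21.6,26.7,-11.9,0,8.5],[0,0,21.6,26.7,-11.9,0,8.5]]

```text
clock: 0.82
position: [438.1, -367.9, 231.2]
eef_rot: [1.0, 0.002, 0.001, -0.001]
force: [0.3, -0.2, 0.1]
opening: 85.1
gripper_force: 0.0
```

Request:
apply_moves:
  targets:
    - [[0,0,0,20.2,-20.5,6,8.0],[0,0,0,20.2,-20.5,6,8.0],[0,0,0,20.2,-20.5,6,8.0],[0,0,0,20.2,-20.5,6,8.0],[0,0,0,20.2,-20.5,6,8.0],[0,0,0,20.2,-20.5,6,8.0],[0,0,0,20.2,-20.5,6,8.0],[0,0,0,20.2,-20.5,6,8.0]]

```text
clock: 1.48
position: [639.8, -162.3, 169.3]
eef_rot: [1.0, 0.002, 0.0, -0.001]
force: [-0.7, 0.2, 0.2]
opening: 80.0
gripper_force: 0.0
```

```bash
python3 - <<'E'
from h import *
s=monitor.state();print(s['position'].round(1),s['eef_rot'].round(4),s['opening'])
im,p=snap('wrist','w1.png')
print(proj(p,[[640.2,-163.3,30],[640.2,-163.3,13],s['position']]).round(1))
E
```

```text
[ 639.8 -162.3  169.3] [ 1.0e+00  1.6e-03  1.0e-04 -1.0e-03] 79.95017176812442
[[280.  200.3]
 [279.9 195.8]
 [278.1 274. ]]
```

View pics/w1.png

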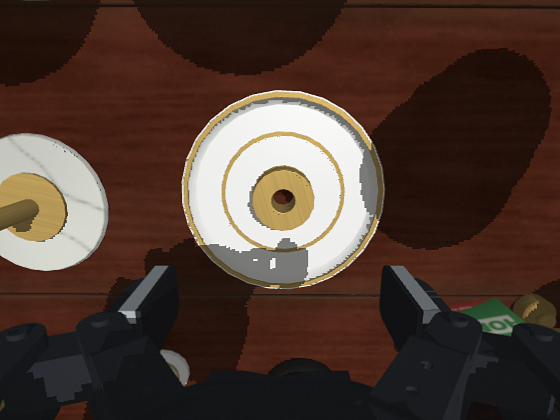

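The wrist view shows the collar hole at about (283,198), 2 mm off the top-view estimate. I'll look at the foot from the same wrist geometry so that the biases cancel.

Request:
apply_moves:
  targets:
    - [[0,0,0,-1.0,-21.3,0,8.0],[0,0,0,-1.0,-21.3,0,8.0],[0,0,0,-1.0,-21.3,0,8.0],[0,0,0,-1.0,-21.3,0,8.0],[0,0,0,-1.0,-21.3,0,8.0],[0,0,0,-1.0,-21.3,0,8.0],[0,0,0,-1.0,-21.3,0,8.0]]

```text
clock: 2.12
position: [626.0, 47.0, 171.5]
eef_rot: [1.0, 0.001, -0.0, 0.0]
force: [-1.3, -0.1, 0.1]
opening: 80.0
gripper_force: 0.0
```

```bash
cat >> h.py <<'E'
def ell(mask,near,r):
    cs,_=cv2.findContours(mask.astype(np.uint8),cv2.RETR_LIST,cv2.CHAIN_APPROX_NONE); out=[]
    for c in cs:
        if len(c)<8: continue
        (x,y),a,_=cv2.fitEllipse(c)
        if np.hypot(x-near[0],y-near[1])<r: out.append((round(x,1),round(y,1),round(a[0],1),round(a[1],1)))
    return out
def brass(im):
    h=cv2.cvtColor(im,cv2.COLOR_RGB2HSV); return (h[...,0]>10)&(h[...,0]<32)&(h[...,1]>70)&(h[...,2]>120)
E
python3 - <<'E'
from h import *
s=monitor.state();print(s['position'].round(1))
im,p=snap('wrist','w2.png')
print('pred tip,seat',proj(p,[[630,49.8,72],[630,49.8,14]]).round(1))
i1=cv2.cvtColor(cv2.imread('pics/w1.png'),cv2.COLOR_BGR2RGB)
print('large brass',ell(brass(i1),(283,198),15), 'dark',ell(i1.max(2)<90,(283,198),12))
w=im.min(2)>130
print('foot brass',ell(brass(im),(280,190),50),'white',ell(im.min(2)>110,(280,180),30))
E
```

```text
[626.   47.  171.5]
pred tip,seat [[274.3 207.8]
 [275.1 191.1]]
large brass [(283.0, 200.3, 24.1, 24.5), (282.8, 198.6, 60.6, 63.4), (282.6, 191.5, 116.8, 119.4), (282.7, 189.8, 191.3, 194.9)] dark [(284.2, 198.3, 16.7, 22.5), (282.5, 189.1, 200.3, 204.1)]
foot brass [(272.1, 201.9, 28.3, 35.1), (276.3, 190.7, 68.8, 69.6)] white [(276.1, 190.9, 70.7, 71.2), (276.3, 183.6, 132.9, 142.5)]
```

View pics/w2.png

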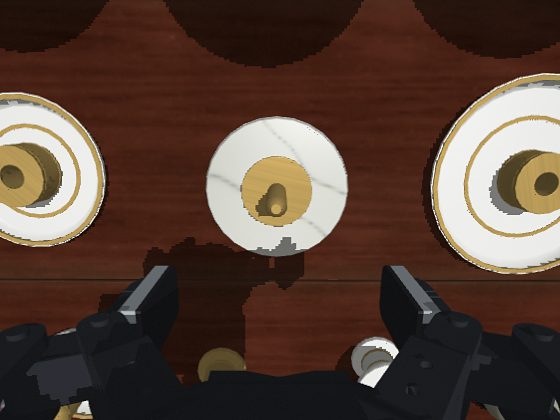

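The foot view shows the brass seat at (276,191) and the spigot tip at about (277,209). Now I'll compute the world positions.

```bash
python3 - <<'E'
from h import *
s=monitor.state();print(s['position'].round(1), s['joint_velocities'].round(3))
p=optics.camera_params('wrist')
print('seat',onz(p,(276.2,190.8),14).round(1),'tip',onz(p,(277,209),72).round(1),'disc',onz(p,(276.3,183.6),12).round(1))
# large: camera pose then = now shifted by TCP difference (same orientation)
q=dict(p); E=np.array(p['extrinsics']); d=np.array([639.8,-162.3,169.3])-s['position']; E2=E.copy(); E2[:3,3]=E[:3,3]-E[:3,:3]@d; q['extrinsics']=E2
print('large collar',onz(q,(282.8,198.6),30).round(1),'rim',onz(q,(282.5,189.2),13).round(1),'hole',onz(q,(283,200),30).round(1))
print(tri([(p,(522+25,183)),(q,(282.8,198.6))]))
E
```

```text
[626.2  45.4 171.4] [-0.038  0.003 -0.004 -0.005 -0.001 -0.005]
seat [[630.5  47.2  14. ]] tip [[629.4  46.3  72. ]] disc [[636.2  47.1  12. ]]
large collar [[ 641.5 -165.8   30. ]] rim [[ 645.7 -165.8   13. ]] hole [[ 640.3 -166.    30. ]]
[ 641.37201813 -165.84852992   32.07306128]
```

```bash
cat >> h.py <<'E'
def look(f=None):
    for _ in range(1): optics.snapshot('wrist')
    s=monitor.state(); p=optics.camera_params('wrist'); im=optics.snapshot('wrist')
    if f: cv2.imwrite('pics/'+f,im[:,:,::-1])
    print('tcp',s['position'].round(1),'v',np.abs(s['joint_velocities']).max().round(3)); return im,p
E
python3 - <<'E'
from h import *
im,p=look('w3.png')
for e in ell(brass(im),(280,190),60): print(e,onz(p,e[:2],14).round(1))
for e in ell(brass(im),(500,190),80): print(e,onz(p,e[:2],30).round(1))
# tip: brightest small blob
m=cv2.cvtColor(im,cv2.COLOR_RGB2HSV)[...,2]
print(m[195:222:3,262:292:3])
print(proj(p,[[630,48.6,72],[630,48.6,14]]).round(1))
E
```

```text
tcp [626.3  44.4 171.4] v 0.023
(273.9, 203.7, 13.7, 22.3) [[619.6  48.1  14. ]]
(269.3, 202.5, 28.1, 38.1) [[620.6  52.   14. ]]
(273.0, 191.2, 68.7, 69.8) [[630.3  48.9  14. ]]
(542.8, 183.3, 22.5, 26.8) [[ 640.1 -165.2   30. ]]
(537.9, 183.4, 48.8, 63.9) [[ 640.  -161.3   30. ]]
(513.3, 153.8, 1.0, 11.6) [[ 663.2 -137.8   30. ]]
(527.7, 150.0, 0.0, 12.7) [[ 666.1 -148.6   30. ]]
(522.1, 175.8, 108.5, 128.7) [[ 646.  -147.6   30. ]]
(529.7, 173.7, 177.4, 211.1) [[ 647.7 -153.4   30. ]]
[[137  94 107 115 121 123 119 184 193 193]
 [ 87  98 114 128 132 130 121 174 189 189]
 [ 85 109 125 143 150 143 128 172 188 186]
 [ 87 110 138 157 166 154 131 175 193 192]
 [ 87 112 187 200 195 161 129 150 185 185]
 [ 85 105 200 196 196 159 117 168 185 187]
 [ 92  86 119 200 200  98  82 196 192 192]
 [ 80  81  96  86  83 114 190 192 195 192]
 [188 189 189 190 188 187 191 193 188 183]]
[[272.1 208.4]
 [273.3 191.6]]
```

Request:
apply_moves:
  targets:
    - [[0,0,0,0.3,4,0,7.5],[0,0,0,0.6,8,0,7.5],[0,0,0,0.9,12,2,7.5],[0,0,0,1.2,16,5,7.5],[0,0,0,1.4,19,8,7.5],[0,0,0,1.4,21.1,11.1,7.5],[0,0,0,1.4,21.1,11.1,7.5],[0,0,0,1.4,21.1,11.1,7.5]]

```text
clock: 2.93
position: [637.7, -168.5, 57.4]
eef_rot: [1.0, -0.002, -0.003, -0.0]
force: [-0.1, 0.8, -0.1]
opening: 75.2
gripper_force: 0.0
```

Request:
apply_moves:
  targets:
    - [[0,0,0,0,0,0,7.5],[0,0,0,0,0,0,7.5],[0,0,0,0,0,0,7.5],[0,0,0,0,0,0,7.5]]

```text
clock: 3.27
position: [641.5, -164.5, 62.0]
eef_rot: [1.0, 0.001, 0.001, 0.0]
force: [0.1, 0.8, -0.7]
opening: 75.1
gripper_force: 0.0
```

Request:
apply_moves:
  targets:
    - [[0,0,0,0,0,1,7.5],[0,0,0,0,0,2.2,7.5],[0,0,0,0,0,3.4,7.5],[0,0,0,0,0,4.4,7.5],[0,0,0,0,0,5.0,7.5],[0,0,0,0,0,5.4,7.5],[0,0,0,0,0,5.4,7.5],[0,0,0,0,0,5.4,7.5]]

```text
clock: 3.93
position: [640.4, -165.4, 6.0]
eef_rot: [1.0, -0.0, -0.0, -0.0]
force: [0.8, -0.3, 0.5]
opening: 75.0
gripper_force: 0.0
```

Request:
apply_moves:
  targets:
    - [[0,0,0,0,0,0,4.0],[0,0,0,0,0,0,4.0],[0,0,0,0,0,0,4.0],[0,0,0,0,0,0,4.0],[0,0,0,0,0,0,4.0],[0,0,0,0,0,0,4.0],[0,0,0,0,0,0,4.0],[0,0,0,0,0,0,4.0]]

```text
clock: 4.6
position: [641.2, -165.6, 7.2]
eef_rot: [1.0, -0.0, 0.001, 0.0]
force: [-0.9, -0.8, 6.5]
opening: 48.7
gripper_force: 61.7
```

Request:
apply_moves:
  targets:
    - [[0,0,0,0,0,-0.8,4.0],[0,0,0,0,0,-2.2,4.0],[0,0,0,0,0,-4.2,4.0],[0,0,0,0,0,-6.2,4.0],[0,0,0,0,0,-8.0,4.0],[0,0,0,0,0,-9.0,4.0],[0,0,0,0,0,-9.4,4.0],[0,0,0,0,0,-9.4,4.0]]

```text
clock: 5.27
position: [640.9, -165.4, 101.5]
eef_rot: [1.0, -0.0, 0.001, 0.0]
force: [0.5, 0.7, -3.1]
opening: 48.6
gripper_force: 63.0
```

```bash
python3 - <<'E'
from h import *
im,p=look('w4.png'); s=monitor.state(); print(s['force'],s['opening'])
z=s['position'][2]
print('pred hole if centred',proj(p,s['position']+[0,0,24]).round(1))
for e in ell(brass(im),(280,250),60)+ell(im.max(2)<90,(280,250),40): print(e,(onz(p,e[:2],z+24)-s['position']).round(1))
cv2.imwrite('pics/w4c.png',cv2.resize(im[130:400,130:430,::-1],None,fx=2,fy=2))
E
```

```text
tcp [ 640.3 -165.2  100.4] v 0.021
[ 0.02586807  0.42072645 -3.23956163] 48.74614042351336
pred hole if centred [[277.6 301.9]]
(329.5, 258.0, 2.4, 4.5) [[ 17.  -18.2  24. ]]
(312.0, 252.4, 3.5, 5.5) [[ 19.1 -12.   24. ]]
(278.2, 264.5, 55.1, 126.6) [[14.5 -0.2 24. ]]
(278.1, 278.3, 116.8, 121.1) [[ 9.3 -0.2 24. ]]
(279.0, 264.1, 221.0, 237.9) [[14.7 -0.5 24. ]]
(278.9, 256.8, 374.2, 403.1) [[17.4 -0.5 24. ]]
(279.1, 233.0, 1.5, 12.7) [[26.2 -0.5 24. ]]
```

View pics/w4c.png

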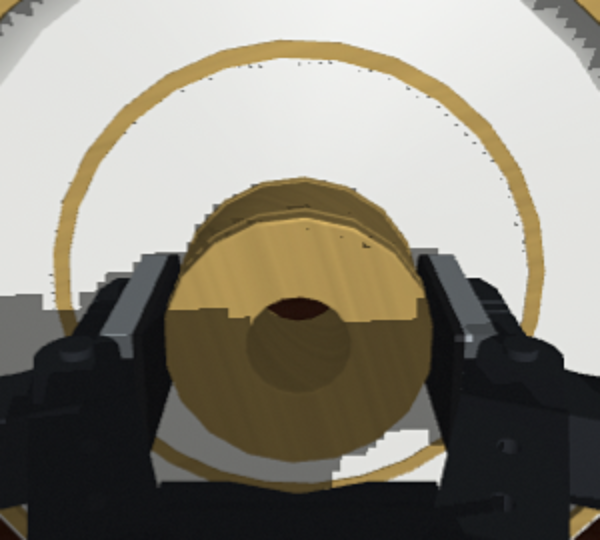

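The hole appears centred between the fingers at crop (299,345), so it lines up with the TCP to within about 0.5 mm. I'll carry the tray over to the foot.

Request:
apply_moves:
  targets:
    - [[0,0,0,0,-1.5,-0.3,4.0],[0,0,0,-0.2,-4.5,-0.5,4.0],[0,0,0,-0.4,-8,-0.5,4.0],[0,0,0,-0.6,-12,-0.5,4.0],[0,0,0,-0.8,-16,-0.5,4.0],[0,0,0,-1.0,-19,-0.5,4.0],[0,0,0,-1.0,-20.8,-0.5,4.0],[0,0,0,-1.0,-21.4,-0.5,4.0]]

```text
clock: 6.03
position: [629.3, 52.5, 104.2]
eef_rot: [1.0, 0.001, -0.001, -0.0]
force: [0.7, -0.4, -3.2]
opening: 48.4
gripper_force: 63.1
```

Request:
apply_moves:
  targets:
    - [[0,0,0,0,0,0,4.0],[0,0,0,0,0,0,4.0],[0,0,0,0,0,0,4.0],[0,0,0,0,0,0,4.0],[0,0,0,0,0,0.6,4.0],[0,0,0,0,0,1.2,4.0],[0,0,0,0,0,1.2,4.0]]

```text
clock: 6.62
position: [629.6, 48.0, 91.7]
eef_rot: [1.0, -0.001, -0.001, 0.0]
force: [-1.0, 0.3, -3.1]
opening: 48.5
gripper_force: 63.1
```

```bash
python3 - <<'E'
from h import *
im,p=look('w5.png'); s=monitor.state(); print(s['force'])
cv2.imwrite('pics/w5c.png',cv2.resize(im[250:360,210:350,::-1],None,fx=4,fy=4,interpolation=cv2.INTER_CUBIC))
print(proj(p,[[630.2,48.8,72],[630.2,48.8,66]]))
E
```

```text
tcp [629.7  48.1  92.2] v 0.01
[-0.15099055 -0.5924419  -2.591082  ]
[[276.79065128 255.41696756]
 [276.85405163 250.91148479]]
```

View pics/w5c.png

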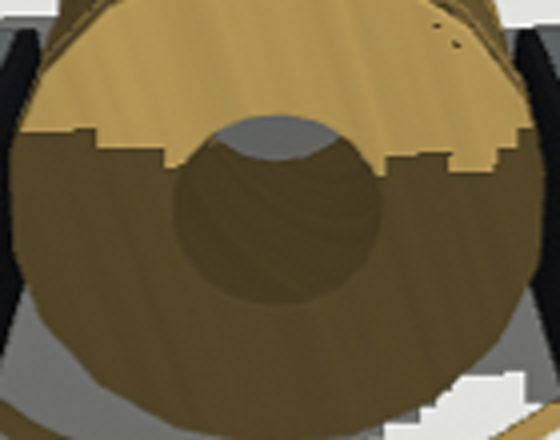

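Through the hole (crop (278,140)) grey marble shows and the hole is centred; the tip itself is hidden. I'll descend.

Request:
apply_moves:
  targets:
    - [[0,0,0,0,-0.1,0.6,4.0],[0,0,0,0,-0.1,1.4,4.0],[0,0,0,0,-0.1,2.2,4.0],[0,0,0,0,-0.1,2.8,4.0],[0,0,0,0,-0.1,3.2,4.0],[0,0,0,0,-0.1,3.4,4.0],[0,0,0,0,-0.1,3.4,4.0]]

```text
clock: 7.3
position: [630.2, 49.7, 58.5]
eef_rot: [1.0, -0.0, -0.001, 0.0]
force: [0.1, -0.7, -3.2]
opening: 48.5
gripper_force: 63.1
```

Request:
apply_moves:
  targets:
    - [[0,0,0,0,0,0.6,4.0],[0,0,0,0,0,1.3,4.0],[0,0,0,0,0,2.0,4.0],[0,0,0,0,0,2.7,4.0],[0,0,0,0,0,3.2,4.0],[0,0,0,0,0,3.6,4.0],[0,0,0,0,0,3.8,4.0],[0,0,0,0,0,3.8,4.0]]

```text
clock: 7.97
position: [630.2, 49.7, 21.4]
eef_rot: [1.0, -0.0, -0.0, 0.0]
force: [-1.6, 0.1, 0.8]
opening: 48.4
gripper_force: 63.6
```

Request:
apply_moves:
  targets:
    - [[0,0,0,0,0,0,7.5],[0,0,0,0,0,0,7.5],[0,0,0,0,0,0,7.5],[0,0,0,0,0,0,7.5],[0,0,0,0,0,-2,7.5],[0,0,0,0,0,-5,7.5],[0,0,0,0,0,-9,7.5],[0,0,0,0,0,-13,7.5]]

```text
clock: 8.63
position: [629.8, 49.6, 152.0]
eef_rot: [1.0, -0.0, -0.001, 0.0]
force: [1.3, 0.1, 0.3]
opening: 74.8
gripper_force: 0.0
```

Request:
apply_moves:
  targets:
    - [[0,0,0,-2,-0.5,-2,7.5],[0,0,0,-5.5,-1.5,-4,7.5],[0,0,0,-9.5,-2.7,-6,7.5],[0,0,0,-13,-3.7,-8,7.5],[0,0,0,-16.5,-4.7,-8,7.5],[0,0,0,-18.5,-5.3,-8,7.5],[0,0,0,-18.5,-5.3,-8,7.5],[0,0,0,-18.5,-5.3,-8,7.5]]

```text
clock: 9.3
position: [445.3, 103.0, 232.0]
eef_rot: [1.0, 0.001, 0.001, -0.0]
force: [0.5, -0.3, 0.4]
opening: 74.8
gripper_force: 0.0
```

Request:
apply_moves:
  targets:
    - [[0,0,0,0,0,0,7.5],[0,0,0,0,0,0,7.5],[0,0,0,0,0,0,7.5],[0,0,0,0,0,0,7.5]]

```text
clock: 9.63
position: [446.2, 102.5, 231.0]
eef_rot: [1.0, -0.0, -0.0, 0.0]
force: [-1.0, -0.9, 0.2]
opening: 75.0
gripper_force: 0.0
```

```bash
python3 - <<'E'
from h import *
im,p=look('w6.png')
cv2.imwrite('pics/w6s.png',im[:,:,::-1])
print('pred tip, shoulder',proj(p,[[447.5,103,128],[447.5,103,70]]).round(1))
for e in ell(brass(im),(280,200),60): print(e,onz(p,e[:2],70).round(1))
E
```

```text
tcp [446.  102.5 231. ] v 0.006
pred tip, shoulder [[277.6 210.2]
 [277.8 193.2]]
(278.8, 208.0, 13.3, 16.7) [[434.6 102.2  70. ]]
(274.0, 204.8, 28.9, 37.3) [[437.4 106.3  70. ]]
(277.7, 193.0, 66.0, 66.7) [[447.7 103.1  70. ]]
```

View pics/w6.png

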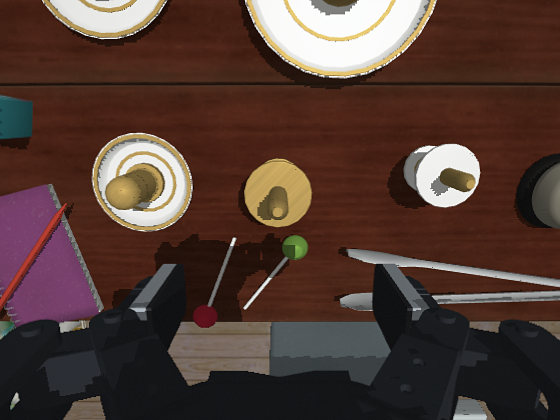

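The tall column stands at (447.7, 103.1); its shoulder is at pixel (278,193). I'll grip the spigot.

Request:
apply_moves:
  targets:
    - [[0,0,0,0.2,0,2,6],[0,0,0,0.2,0,5,6],[0,0,0,0.2,0,8,6],[0,0,0,0.2,0,11,6],[0,0,0,0.2,0,13.5,6],[0,0,0,0.2,0,15,6],[0,0,0,0.2,0,15.4,6],[0,0,0,0.2,0,15.4,6]]

```text
clock: 10.4
position: [446.9, 102.5, 76.3]
eef_rot: [1.0, -0.0, -0.001, 0.0]
force: [0.2, -0.7, 0.9]
opening: 59.9
gripper_force: 0.0
```

Request:
apply_moves:
  targets:
    - [[0,0,0,0,0,0,6],[0,0,0,0,0,0,0.8],[0,0,0,0,0,0,0.8],[0,0,0,0,0,0,0.8],[0,0,0,0,0,0,0.8],[0,0,0,0,0,0,0.8],[0,0,0,0,0,0,0.8],[0,0,0,0,0,0,0.8]]

```text
clock: 11.07
position: [448.2, 102.8, 78.0]
eef_rot: [1.0, -0.0, 0.001, -0.0]
force: [-0.6, -1.0, 8.1]
opening: 14.6
gripper_force: 58.4
```

Request:
apply_moves:
  targets:
    - [[0,0,0,0,0,0,0.8],[0,0,0,0,0,0,0.8],[0,0,0,0,0,0,0.8]]

```text
clock: 11.32
position: [448.2, 102.8, 78.0]
eef_rot: [1.0, -0.0, 0.001, -0.0]
force: [-1.4, -1.6, 7.1]
opening: 14.5
gripper_force: 58.4
```

Request:
apply_moves:
  targets:
    - [[0,0,0,0,0,-0.5,0.8],[0,0,0,0,0,-1.5,0.8],[0,0,0,0,0,-3.2,0.8],[0,0,0,0,0,-5.5,0.8],[0,0,0,0,0,-7.5,0.8],[0,0,0,0,0,-9,0.8],[0,0,0,0,0,-10,0.8],[0,0,0,0,0,-10,0.8]]

```text
clock: 11.98
position: [448.7, 103.0, 179.6]
eef_rot: [1.0, -0.0, 0.002, -0.0]
force: [0.2, -0.3, -1.1]
opening: 14.4
gripper_force: 58.6
```

```bash
python3 - <<'E'
from h import *
im,p=look('w7.png'); s=monitor.state(); P=s['position']; print(s['force'].round(1),s['opening'])
print('pred tip,shoulder',proj(p,[P+[0,0,50],P+[0,0,-8]]).round(1))
for e in ell(brass(im),(280,270),90): print(e,(onz(p,e[:2],P[2]-8)-P).round(1))
cv2.imwrite('pics/w7c.png',cv2.resize(im[200:420,130:430,::-1],None,fx=2,fy=2))
E
```

```text
tcp [448.  102.8 178.3] v 0.032
[-0.4 -0.  -2.7] 14.322830033074984
pred tip,shoulder [[278.1 345.2]
 [278.4 267. ]]
(279.5, 236.9, 75.3, 129.3) [[14.2 -0.5 -8. ]]
```

View pics/w7c.png

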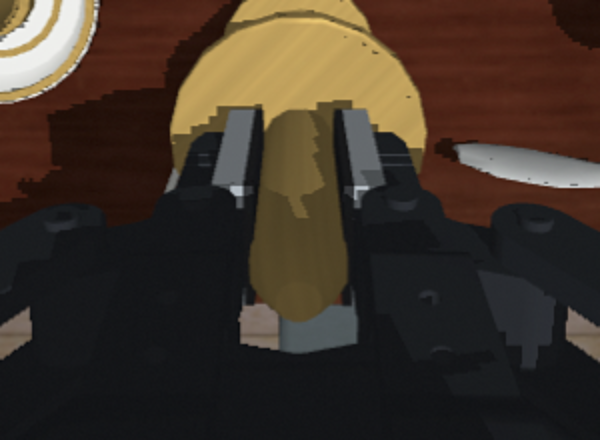

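The spigot is held upright. Its tip is near crop (298,300) and the shoulder is centred at u≈279. I'll carry the column over the foot.

Request:
apply_moves:
  targets:
    - [[0,0,0,1,0.3,0,0.8],[0,0,0,4,1.2,0,0.8],[0,0,0,7.5,2.2,0,0.8],[0,0,0,11,3.2,0,0.8],[0,0,0,14,4.1,0,0.8],[0,0,0,16.5,4.9,0,0.8],[0,0,0,17.8,5.3,0,0.8],[0,0,0,18.2,5.35,0,0.8]]

```text
clock: 12.75
position: [631.8, 47.8, 175.3]
eef_rot: [1.0, -0.001, -0.0, 0.0]
force: [-0.5, 0.1, -1.2]
opening: 14.4
gripper_force: 58.6
```

Request:
apply_moves:
  targets:
    - [[0,0,0,0,0,0,0.8],[0,0,0,0,0,0,0.8],[0,0,0,0,0,0,0.8],[0,0,0,0,0,0,0.8],[0,0,0,0,0,0,0.8]]

```text
clock: 13.17
position: [628.9, 49.6, 177.4]
eef_rot: [1.0, 0.0, -0.0, -0.0]
force: [-0.2, -0.6, -1.3]
opening: 14.5
gripper_force: 58.6
```

```bash
python3 - <<'E'
from h import *
im,p=look('w8.png'); s=monitor.state(); P=s['position']; print(s['force'].round(1),s['eef_rot'].round(4))
print('far edge shoulder',proj(p,[P+[29,0,-8],P+[15,0,-48],P+[24,0,-78]]).round(1))
ps=optics.camera_params('scene');i,_=snap('scene','s1.png')
c=proj(ps,[[630,49,100]])[0].astype(int); print(c)
cv2.imwrite('pics/s1c.png',cv2.resize(i[c[1]-60:c[1]+50,c[0]-60:c[0]+60,::-1],None,fx=5,fy=5,interpolation=cv2.INTER_CUBIC))
E
```

```text
tcp [629.1  49.5 177.6] v 0.006
[ 1.   0.2 -2.1] [ 1.e+00  1.e-04  1.e-04 -0.e+00]
far edge shoulder [[278.2 202.6]
 [278.3 211. ]
 [278.4 184.6]]
[254 218]
```

View pics/s1c.png

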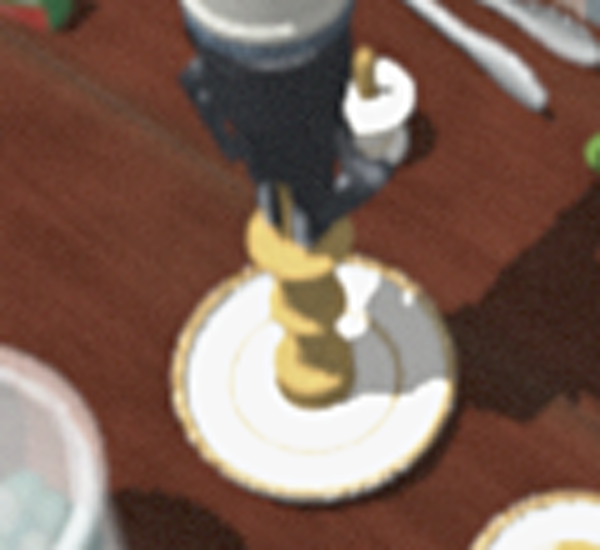

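The large tray is seated and the column hangs above it. I'll check for tilt numerically from the far edges of the foot and shoulder.

```bash
python3 - <<'E'
from h import *
im=cv2.imread('pics/w8.png')[:,:,::-1].copy(); b=brass(im)
h=cv2.cvtColor(im,cv2.COLOR_RGB2GRAY)
print([(v,int(h[v,279])) for v in range(150,230,2)])
for v in (176,180,184,188,192,196,200,206): 
    u=np.where(h[v,200:360]<190)[0]+200; print(v,u.min() if len(u) else 0,u.max() if len(u) else 0)
E
```

```text
[(150, 243), (152, 244), (154, 243), (156, 243), (158, 243), (160, 242), (162, 242), (164, 245), (166, 145), (168, 86), (170, 92), (172, 168), (174, 167), (176, 166), (178, 167), (180, 165), (182, 163), (184, 161), (186, 161), (188, 166), (190, 87), (192, 167), (194, 163), (196, 162), (198, 163), (200, 164), (202, 165), (204, 150), (206, 93), (208, 103), (210, 189), (212, 162), (214, 165), (216, 163), (218, 167), (220, 168), (222, 166), (224, 163), (226, 161), (228, 164)]
176 219 338
180 218 340
184 217 340
188 217 341
192 217 341
196 217 340
200 217 340
206 217 339
```

```bash
python3 - <<'E'
from h import *
p=optics.camera_params('wrist'); P=monitor.state()['position']; print(P.round(1))
print(proj(p,[[655.2,49,44],[715.2,49,27]]).round(1))
for v,z,r in ((171,44,25),(165,18,30),(190.5,P[2]-78,24),(208.5,P[2]-8,29)): print(v,onz(p,(279,v),z)[0]-[r,0,0])
E
```

```text
[629.3  49.4 177.6]
[[278.9 169.2]
 [279.   87.6]]
171 [628.79528766  48.9570543   44.        ]
165 [625.03370531  48.94567388  18.        ]
190.5 [625.76691284  48.98052968  99.59710101]
208.5 [626.8872528   49.01702937 169.59710101]
```

Request:
apply_moves:
  targets:
    - [[0,0,0,0.25,0,0.6,0.8],[0,0,0,0.25,0,1.4,0.8],[0,0,0,0.25,0,2.2,0.8],[0,0,0,0.25,0,2.8,0.8],[0,0,0,0.25,0,3.2,0.8],[0,0,0,0.25,0,3.6,0.8],[0,0,0,0.25,0,3.8,0.8],[0,0,0,0.25,0,3.8,0.8]]

```text
clock: 13.98
position: [631.8, 49.2, 138.7]
eef_rot: [1.0, -0.0, -0.0, 0.0]
force: [0.2, -0.4, -1.7]
opening: 14.6
gripper_force: 58.6
```

Request:
apply_moves:
  targets:
    - [[0,0,0,0,0,0.4,0.8],[0,0,0,0,0,0.8,0.8],[0,0,0,0,0,1.1,0.8],[0,0,0,0,0,1.4,0.8],[0,0,0,0,0,1.6,0.8],[0,0,0,0,0,1.75,0.8],[0,0,0,0,0,1.75,0.8]]

```text
clock: 14.57
position: [632.2, 49.2, 122.0]
eef_rot: [1.0, -0.0, 0.0, 0.0]
force: [-0.8, -0.1, 0.3]
opening: 14.7
gripper_force: 59.0
```

Request:
apply_moves:
  targets:
    - [[0,0,0,0,0,0.1,0.8],[0,0,0,0,0,0.15,0.8],[0,0,0,0,0,0.15,0.8]]

```text
clock: 14.82
position: [632.6, 49.2, 121.6]
eef_rot: [1.0, -0.0, 0.001, -0.0]
force: [-3.5, -0.7, 9.1]
opening: 14.7
gripper_force: 59.9
```

Request:
apply_moves:
  targets:
    - [[0,0,0,0,0,0,5],[0,0,0,0,0,0,5],[0,0,0,0,0,0,5],[0,0,0,0,0,-1,5],[0,0,0,0,0,-3,5],[0,0,0,0,0,-6,5],[0,0,0,0,0,-9.5,5],[0,0,0,0,0,-12,7.5]]

```text
clock: 15.48
position: [632.6, 49.3, 243.6]
eef_rot: [1.0, -0.0, 0.001, -0.0]
force: [1.3, -0.2, 1.0]
opening: 60.5
gripper_force: 0.0
```

Request:
apply_moves:
  targets:
    - [[0,0,0,0,-1.5,0,7.5],[0,0,0,0.3,-5,0,7.5],[0,0,0,0.5,-9,1,7.5],[0,0,0,0.8,-13,3,7.5],[0,0,0,1.0,-17,5,7.5],[0,0,0,1.0,-19.5,6,7.5],[0,0,0,1.0,-20.7,6.5,7.5],[0,0,0,1.0,-20.7,6.5,7.5]]

```text
clock: 16.15
position: [640.7, 259.0, 173.5]
eef_rot: [1.0, 0.001, -0.001, 0.0]
force: [0.7, -0.7, -0.9]
opening: 74.9
gripper_force: 0.0
```

Request:
apply_moves:
  targets:
    - [[0,0,0,0,0,0,7.5],[0,0,0,0,0,0,7.5],[0,0,0,0,0,0,7.5],[0,0,0,0,0,0,7.5],[0,0,0,0,0,0,7.5]]

```text
clock: 16.57
position: [642.5, 255.2, 176.1]
eef_rot: [1.0, -0.001, 0.0, -0.0]
force: [-0.2, 0.2, 0.1]
opening: 75.2
gripper_force: 0.0
```

```bash
python3 - <<'E'
from h import *
im,p=look('w9.png')
print('pred',proj(p,[[645,258,30]]))
for e in ell(brass(im),(280,200),25): print(e,onz(p,e[:2],30).round(1))
# seated column as seen by fixed cameras
pt,ps=optics.camera_params('top'),optics.camera_params('scene'); a,_=snap('top','t2.png'); b,_=snap('scene','s2.png')
print('shoulder pred top/scene',proj(pt,[[630,49.5,114],[630,49.5,172]]),proj(ps,[[630,49.5,114],[630,49.5,172]]))
A=a[115:195,240:330,::-1];B=b[180:270,210:300,::-1]
cv2.imwrite('pics/c3.png',np.hstack([cv2.resize(A,(396,352),interpolation=2),cv2.resize(B,(352,352),interpolation=2)]))
E
```

```text
tcp [642.4 255.3 175.9] v 0.005
pred [[275.15902081 195.90684255]]
(275.5, 196.2, 23.7, 24.0) [[644.8 257.7  30. ]]
(275.6, 194.9, 59.1, 61.8) [[645.8 257.6  30. ]]
(275.6, 189.1, 84.2, 86.0) [[650.6 257.6  30. ]]
(275.6, 188.9, 90.1, 91.3) [[650.8 257.6  30. ]]
(275.5, 188.7, 142.1, 144.1) [[650.9 257.7  30. ]]
shoulder pred top/scene [[276.57204846 155.45942276]
 [275.61721813 150.30118842]] [[254.64855897 216.23808833]
 [253.27246116 204.60314515]]
```

View pics/c3.png

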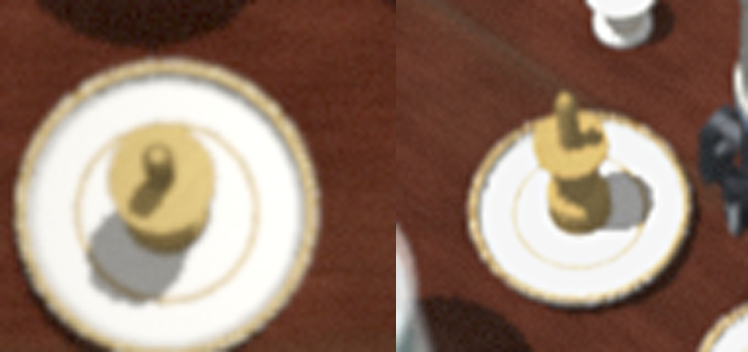

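The column is fully seated: the shoulder is at top crop (161,180), which matches the prediction. Now the middle tray.

Request:
apply_moves:
  targets:
    - [[0,0,0,0.25,-0.2,3,7.5],[0,0,0,0.25,-0.2,6.5,7.5],[0,0,0,0.25,-0.2,10,7.2],[0,0,0,0.25,-0.2,13,7.2],[0,0,0,0.25,-0.2,15,7.2],[0,0,0,0.25,-0.2,16.3,7.2],[0,0,0,0.25,-0.2,16.9,7.2],[0,0,0,0.25,-0.2,17,7.2]]

```text
clock: 17.43
position: [644.3, 258.1, 4.5]
eef_rot: [1.0, -0.0, -0.001, 0.0]
force: [-0.7, -0.3, 0.5]
opening: 71.7
gripper_force: 0.0
```

Request:
apply_moves:
  targets:
    - [[0,0,0,0,0,0,7],[0,0,0,0,0,0,7],[0,0,0,0,0,0,4.0],[0,0,0,0,0,0,4.0],[0,0,0,0,0,0,4.0],[0,0,0,0,0,0,4.0],[0,0,0,0,0,0,4.0],[0,0,0,0,0,0,4.0]]

```text
clock: 18.1
position: [645.7, 258.8, 7.1]
eef_rot: [1.0, -0.0, 0.001, -0.001]
force: [-0.7, -0.2, 4.5]
opening: 48.2
gripper_force: 61.0
```

Request:
apply_moves:
  targets:
    - [[0,0,0,0,0,0,4],[0,0,0,0,0,0,4]]

```text
clock: 18.27
position: [645.7, 258.8, 7.1]
eef_rot: [1.0, -0.0, 0.001, -0.001]
force: [-0.3, 0.7, 5.8]
opening: 48.5
gripper_force: 61.0
```

Request:
apply_moves:
  targets:
    - [[0,0,0,0,0,-0.8,4.0],[0,0,0,0,0,-3,4.0],[0,0,0,0,0,-6.5,4.0],[0,0,0,0,0,-10,4.0],[0,0,0,0,0,-13.5,4.0],[0,0,0,0,0,-16.5,4.0],[0,0,0,0,0,-18.5,4.0],[0,0,0,0,0,-19.5,4.0]]

```text
clock: 18.93
position: [645.8, 258.6, 204.8]
eef_rot: [1.0, -0.0, 0.002, -0.001]
force: [0.8, -0.2, -2.3]
opening: 48.7
gripper_force: 62.5
```

Request:
apply_moves:
  targets:
    - [[0,0,0,-0.1,1.5,0,4.0],[0,0,0,-0.3,4.5,0,4.0],[0,0,0,-0.5,8,0,4.0],[0,0,0,-0.8,12,0,4.0],[0,0,0,-1.1,16,0,4.0],[0,0,0,-1.3,18.8,0,4.0],[0,0,0,-1.4,20.3,0,4.0],[0,0,0,-1.4,20.9,0,4.0]]

```text
clock: 19.6
position: [629.2, 46.3, 199.0]
eef_rot: [1.0, -0.001, -0.001, 0.0]
force: [-1.0, 0.7, -3.2]
opening: 48.6
gripper_force: 62.6
```

Request:
apply_moves:
  targets:
    - [[0,0,0,0,0,0,4.0],[0,0,0,0,0,0,4.0],[0,0,0,0,0,0,4.0],[0,0,0,0,0,0,4.0]]

```text
clock: 19.93
position: [630.6, 50.7, 200.1]
eef_rot: [1.0, 0.001, -0.0, -0.0]
force: [-0.6, 0.4, -1.2]
opening: 48.7
gripper_force: 62.6
```

```bash
python3 - <<'E'
from h import *
im,p=look('w10.png'); s=monitor.state(); P=s['position']; print(s['force'].round(1),s['eef_rot'].round(4))
print('pred hole if centred',proj(p,P+[0,0,23]).round(1))
g=cv2.cvtColor(im,cv2.COLOR_RGB2GRAY); e=cv2.Canny(g,25,60)
for c in ell(e>0,(279,300),20): print(c,(onz(p,c[:2],P[2]+23)-P).round(1))
cv2.imwrite('pics/w10c.png',cv2.resize(im[230:380,190:370,::-1],None,fx=3,fy=3))
E
```

```text
tcp [630.6  50.6 200.2] v 0.003
[ 0.   0.5 -2.1] [ 1.e+00  6.e-04 -0.e+00 -1.e-04]
pred hole if centred [[278.4 300.6]]
(288.1, 287.2, 1.3, 9.9) [[ 5.3 -3.5 23. ]]
(278.9, 280.2, 4.3, 20.6) [[ 8.  -0.2 23. ]]
(285.5, 308.5, 136.6, 170.9) [[-3.2 -2.6 23. ]]
(275.8, 293.3, 117.7, 134.5) [[ 2.9  0.9 23. ]]
(271.4, 304.7, 310.3, 386.7) [[-1.7  2.5 23. ]]
```

View pics/w10c.png

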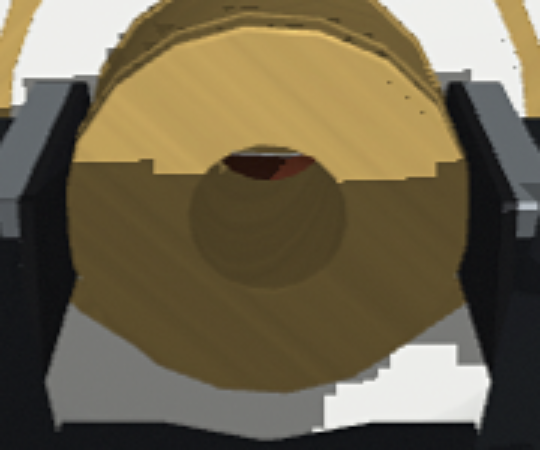

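The hole is centred at crop (267,217), within 0.7 mm. I'll descend onto the column.

Request:
apply_moves:
  targets:
    - [[0,0,0,0.02,0.12,0,4.0],[0,0,0,0.02,0.12,0.8,4.0],[0,0,0,0.02,0.12,1.6,4.0],[0,0,0,0.02,0.12,2.4,4.0],[0,0,0,0.02,0.12,3.2,4.0],[0,0,0,0.02,0.12,3.8,4.0],[0,0,0,0.02,0.12,4.2,4.0],[0,0,0,0.02,0.12,4.2,4.0]]

```text
clock: 20.7
position: [630.1, 47.9, 156.9]
eef_rot: [1.0, -0.0, -0.001, 0.0]
force: [0.2, 0.5, -2.8]
opening: 48.3
gripper_force: 62.6
```

Request:
apply_moves:
  targets:
    - [[0,0,0,0,-0.1,0,4.0],[0,0,0,0,-0.1,0.8,4.0],[0,0,0,0,-0.1,1.6,4.0],[0,0,0,0,-0.1,2.3,4.0],[0,0,0,0,-0.1,2.9,4.0],[0,0,0,0,-0.1,3.3,4.0],[0,0,0,0,-0.1,3.5,4.0],[0,0,0,0,-0.1,3.5,4.0]]

```text
clock: 21.37
position: [630.4, 48.9, 122.6]
eef_rot: [1.0, -0.0, -0.001, 0.0]
force: [0.1, -0.1, -1.6]
opening: 48.6
gripper_force: 62.6
```

Request:
apply_moves:
  targets:
    - [[0,0,0,0,0,0.1,4.0],[0,0,0,0,0,0.2,4.0],[0,0,0,0,0,0.2,4.0],[0,0,0,0,0,0.2,4.0]]

```text
clock: 21.7
position: [630.8, 49.0, 121.5]
eef_rot: [1.0, -0.0, 0.0, -0.0]
force: [0.1, 0.0, -2.6]
opening: 48.9
gripper_force: 62.6
```

Request:
apply_moves:
  targets:
    - [[0,0,0,0,0,0.1,4.0],[0,0,0,0,0,0.2,4.0],[0,0,0,0,0,0.2,4.0],[0,0,0,0,0,0.2,4.0]]

```text
clock: 22.03
position: [631.5, 49.0, 120.3]
eef_rot: [1.0, -0.0, 0.001, -0.0]
force: [-0.9, 0.5, 5.5]
opening: 48.8
gripper_force: 63.6
```

Request:
apply_moves:
  targets:
    - [[0,0,0,0,0,0,6.8],[0,0,0,0,0,0,6.8],[0,0,0,0,0,0,6.8],[0,0,0,0,0,0,6.8],[0,0,0,0,0,-1.5,6.8],[0,0,0,0,0,-4.5,6.8],[0,0,0,0,0,-8.5,6.8],[0,0,0,0,0,-12,6.8]]

```text
clock: 22.7
position: [630.4, 49.0, 240.5]
eef_rot: [1.0, -0.0, -0.001, 0.0]
force: [1.5, -0.4, 0.4]
opening: 67.7
gripper_force: 0.0
```

Request:
apply_moves:
  targets:
    - [[0,0,0,-2,1,0,6],[0,0,0,-5.5,3,0,6],[0,0,0,-9,5,1,6],[0,0,0,-12.5,7,2.5,6],[0,0,0,-15.5,8.7,4,6],[0,0,0,-17,9.5,5,6],[0,0,0,-17.3,9.7,5,6],[0,0,0,-17.3,9.7,5,6]]

```text
clock: 23.37
position: [457.0, -48.4, 189.3]
eef_rot: [1.0, -0.001, -0.0, -0.0]
force: [0.4, -0.0, -0.0]
opening: 60.2
gripper_force: 0.0
```

Request:
apply_moves:
  targets:
    - [[0,0,0,0,0,0,6],[0,0,0,0,0,0,6],[0,0,0,0,0,0,6],[0,0,0,0,0,0,6],[0,0,0,0,0,0,6]]

```text
clock: 23.78
position: [458.3, -47.6, 189.4]
eef_rot: [1.0, 0.0, 0.0, -0.0]
force: [0.1, -0.3, -0.4]
opening: 60.3
gripper_force: 0.0
```

```bash
python3 - <<'E'
from h import *
im,p=look('w11.png')
print('pred tip,sh',proj(p,[[460.2,-48,90],[460.2,-48,50]]).round(1))
for e in ell(im.min(2)>120,(280,200),40): print('white',e,onz(p,e[:2],50).round(1))
for e in ell(brass(im),(280,210),30): print('brass',e,onz(p,e[:2],90).round(1))
g,_=snap('scene','s3.png');t,_=snap('top','t3.png')
A=t[105:195,230:330,::-1];B=g[170:270,205:305,::-1]
cv2.imwrite('pics/c4.png',np.hstack([cv2.resize(A,(400,360),interpolation=2),cv2.resize(B,(360,360),interpolation=2)]))
E
```

```text
tcp [458.1 -47.7 189.3] v 0.006
pred tip,sh [[278.8 210.8]
 [278.8 198.2]]
white (280.5, 212.4, 8.5, 9.1) [[448.6 -49.4  50. ]]
white (280.1, 205.7, 22.8, 31.0) [[454.1 -49.1  50. ]]
white (280.5, 198.4, 70.3, 72.0) [[460.  -49.4  50. ]]
brass (280.4, 205.4, 20.6, 28.6) [[464.  -49.1  90. ]]
```

View pics/c4.png

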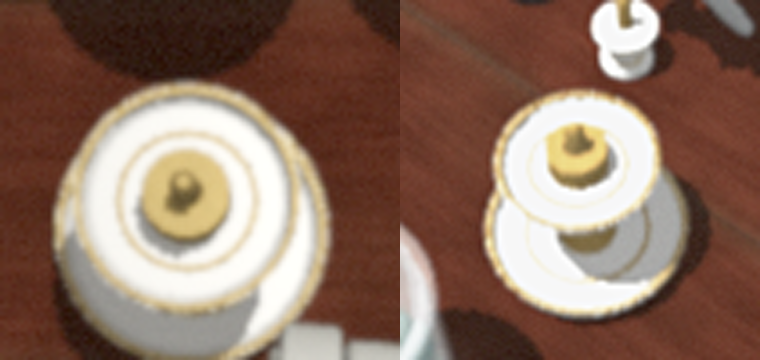

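The middle tray sits level and the spigot tip shows at top crop (183,182). The short column is at (460, -49); I'll grip it.

Request:
apply_moves:
  targets:
    - [[0,0,0,0.1,0.17,2,5],[0,0,0,0.1,0.17,5,5],[0,0,0,0.1,0.17,8,5],[0,0,0,0.1,0.17,10.5,5],[0,0,0,0.1,0.17,12.3,5],[0,0,0,0.1,0.17,13,5],[0,0,0,0.1,0.17,13.3,5],[0,0,0,0.1,0.17,13.3,5]]

```text
clock: 24.65
position: [458.8, -49.7, 56.3]
eef_rot: [1.0, -0.0, -0.0, -0.0]
force: [-0.1, 0.1, -0.1]
opening: 49.8
gripper_force: 0.0
```

Request:
apply_moves:
  targets:
    - [[0,0,0,0,0,0,5],[0,0,0,0,0,0,5],[0,0,0,0,0,0,0.8],[0,0,0,0,0,0,0.8],[0,0,0,0,0,0,0.8],[0,0,0,0,0,0,0.8],[0,0,0,0,0,0,0.8],[0,0,0,0,0,0,0.8]]

```text
clock: 25.32
position: [459.2, -49.8, 56.8]
eef_rot: [1.0, -0.0, 0.001, 0.0]
force: [-0.2, -0.4, 7.5]
opening: 14.1
gripper_force: 58.5
```

Request:
apply_moves:
  targets:
    - [[0,0,0,0,0,0,0.8],[0,0,0,0,0,0,0.8],[0,0,0,0,0,0,0.8]]

```text
clock: 25.57
position: [459.2, -49.8, 56.8]
eef_rot: [1.0, -0.0, 0.001, 0.0]
force: [-0.4, -0.5, 7.1]
opening: 14.2
gripper_force: 58.5
```

Request:
apply_moves:
  targets:
    - [[0,0,0,0,0,-0.6,0.8],[0,0,0,0,0,-2.5,0.8],[0,0,0,0,0,-6,0.8],[0,0,0,0,0,-9.5,0.8],[0,0,0,0,0,-13,0.8],[0,0,0,0,0,-16.5,0.8],[0,0,0,0,0,-18.5,0.8],[0,0,0,0,0,-19.2,0.8]]

```text
clock: 26.23
position: [460.1, -49.8, 252.0]
eef_rot: [1.0, -0.0, 0.003, 0.0]
force: [0.2, -0.5, -2.1]
opening: 13.9
gripper_force: 58.7
```

Request:
apply_moves:
  targets:
    - [[0,0,0,1.2,-0.7,0,0.8],[0,0,0,4,-2.3,0,0.8],[0,0,0,7.5,-4.3,0,0.8],[0,0,0,11,-6.3,0,0.8],[0,0,0,14,-8.1,0,0.8],[0,0,0,16.2,-9.4,0,0.8],[0,0,0,17.1,-9.85,0,0.8],[0,0,0,17.1,-9.85,0,0.8]]

```text
clock: 26.9
position: [630.7, 50.3, 245.4]
eef_rot: [1.0, 0.001, -0.001, -0.0]
force: [-0.1, -1.4, -1.8]
opening: 13.9
gripper_force: 58.7
```

Request:
apply_moves:
  targets:
    - [[0,0,0,0,0,0,0.8],[0,0,0,0,0,0,0.8],[0,0,0,0,0,0,0.8],[0,0,0,0,0,0,0.8],[0,0,0,0,0,0,0.8]]

```text
clock: 27.32
position: [629.3, 48.2, 248.6]
eef_rot: [1.0, -0.0, 0.0, 0.0]
force: [0.0, 0.3, -1.6]
opening: 14.4
gripper_force: 58.7
```

```bash
python3 - <<'E'
from h import *
im,p=look('w12.png'); s=monitor.state(); P=s['position']; print(s['force'].round(1),s['opening'])
print('pred far edges: shoulder,foot,collar',proj(p,[P+[29,0,-7],P+[24,0,-57],[655.2,49,144],[659,49,118]]).round(1))
g=cv2.cvtColor(im,cv2.COLOR_RGB2GRAY)
print([(v,int(g[v,279]),int(im[v,279,2])) for v in range(140,216,2)])
cv2.imwrite('pics/w12c.png',cv2.resize(im[120:360,140:420,::-1],None,fx=2.4,fy=2.4))
E
```

```text
tcp [629.4  48.4 248.7] v 0.006
[ 0.3  0.  -1.2] 14.154144887666995
pred far edges: shoulder,foot,collar [[277.8 203.2]
 [278.  191.4]
 [277.4 175.2]
 [277.5 164.8]]
[(140, 245, 244), (142, 245, 244), (144, 244, 243), (146, 244, 243), (148, 251, 255), (150, 170, 94), (152, 172, 95), (154, 248, 252), (156, 244, 242), (158, 243, 242), (160, 243, 242), (162, 243, 241), (164, 243, 242), (166, 243, 241), (168, 243, 242), (170, 166, 125), (172, 89, 49), (174, 99, 56), (176, 169, 96), (178, 163, 93), (180, 163, 92), (182, 167, 95), (184, 160, 92), (186, 163, 93), (188, 166, 94), (190, 165, 93), (192, 167, 92), (194, 139, 139), (196, 254, 253), (198, 241, 239), (200, 241, 239), (202, 248, 247), (204, 145, 143), (206, 255, 254), (208, 244, 242), (210, 241, 239), (212, 240, 239), (214, 240, 238)]
```

View pics/w12c.png

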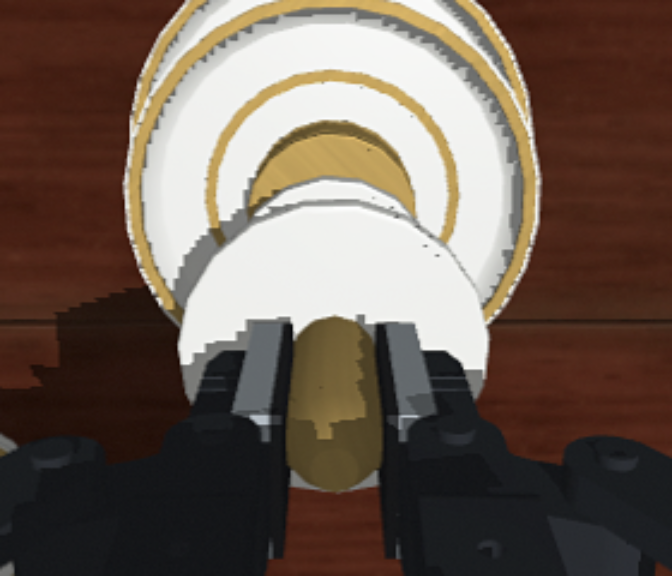

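The column foot's far edge (v≈194) lies about 1.5 mm short in x, so I'll shift +2 mm in x and descend.

Request:
apply_moves:
  targets:
    - [[0,0,0,0.2,-0.05,0.2,0.8],[0,0,0,0.2,-0.05,0.8,0.8],[0,0,0,0.2,-0.05,1.5,0.8],[0,0,0,0.2,-0.05,2.1,0.8],[0,0,0,0.2,-0.05,2.6,0.8],[0,0,0,0.2,-0.05,3.0,0.8],[0,0,0,0.2,-0.05,3.2,0.8],[0,0,0,0.2,-0.05,3.2,0.8]]

```text
clock: 28.08
position: [631.4, 49.3, 215.5]
eef_rot: [1.0, -0.0, -0.001, 0.0]
force: [0.4, 0.0, -1.8]
opening: 14.1
gripper_force: 58.7
```

Free; 14 mm remain to the seat.

Request:
apply_moves:
  targets:
    - [[0,0,0,0,0,0.4,0.8],[0,0,0,0,0,0.8,0.8],[0,0,0,0,0,1.1,0.8],[0,0,0,0,0,1.35,0.8],[0,0,0,0,0,1.5,0.8],[0,0,0,0,0,1.5,0.8],[0,0,0,0,0,1.5,0.8]]

```text
clock: 28.67
position: [631.7, 49.3, 201.3]
eef_rot: [1.0, -0.0, -0.0, -0.0]
force: [-1.3, 0.4, -1.4]
opening: 14.1
gripper_force: 58.7
```

Request:
apply_moves:
  targets:
    - [[0,0,0,0,0,0.1,0.8],[0,0,0,0,0,0.15,0.8],[0,0,0,0,0,0.15,0.8],[0,0,0,0,0,0.15,0.8]]

```text
clock: 29.0
position: [632.0, 49.3, 200.1]
eef_rot: [1.0, -0.0, 0.0, -0.0]
force: [0.0, 0.3, 1.2]
opening: 14.0
gripper_force: 59.0
```

Request:
apply_moves:
  targets:
    - [[0,0,0,0,0,0,5],[0,0,0,0,0,0,5],[0,0,0,0,0,0,5],[0,0,0,0,0,0,5],[0,0,0,0,0,-1.5,5],[0,0,0,0,0,-4,5],[0,0,0,0,0,-6.5,5],[0,0,0,0,0,-8,5]]

```text
clock: 29.67
position: [632.5, 49.4, 282.3]
eef_rot: [1.0, -0.0, 0.001, -0.0]
force: [1.5, -1.0, 0.3]
opening: 50.0
gripper_force: 0.0
```

Request:
apply_moves:
  targets:
    - [[0,0,0,-2,-2,0,6],[0,0,0,-5,-5,0,6],[0,0,0,-8,-8,2,6],[0,0,0,-11,-11,4,6],[0,0,0,-14,-14,6,6],[0,0,0,-16.5,-16.7,8,6],[0,0,0,-18.2,-18.4,9,6],[0,0,0,-18.8,-19,9.5,6]]

```text
clock: 30.33
position: [439.0, 241.0, 182.4]
eef_rot: [1.0, 0.001, -0.002, 0.0]
force: [0.2, 0.4, -0.5]
opening: 59.9
gripper_force: 0.0
```

Request:
apply_moves:
  targets:
    - [[0,0,0,0,0,0,6],[0,0,0,0,0,0,6],[0,0,0,0,0,0,6],[0,0,0,0,0,0,6],[0,0,0,0,0,0,6]]

```text
clock: 30.75
position: [445.0, 238.8, 185.4]
eef_rot: [1.0, -0.001, 0.001, -0.0]
force: [0.2, 0.2, -0.6]
opening: 59.9
gripper_force: 0.0
```

```bash
python3 - <<'E'
from h import *
im,p=look('w13.png')
print('pred knob,rim',proj(p,[[446.8,239.5,66],[446.8,239.5,14]]).round(1))
for e in ell(brass(im),(280,200),45): print('brass',e,onz(p,e[:2],14)[0,:2].round(1),onz(p,e[:2],66)[0,:2].round(1))
for e in ell(im.min(2)>120,(280,200),30): print('white',e,onz(p,e[:2],12)[0,:2].round(1))
g,_=snap('scene','s4.png');t,_=snap('top','t4.png')
A=t[105:195,230:330,::-1];B=g[160:260,205:305,::-1]
cv2.imwrite('pics/c5.png',np.vstack([np.hstack([cv2.resize(A,(330,300),interpolation=2),cv2.resize(B,(300,300),interpolation=2)]),cv2.resize(im[120:280,130:430,::-1],(630,290))]))
E
```

```text
tcp [444.8 238.8 185.3] v 0.007
pred knob,rim [[277.5 204.2]
 [277.7 190.5]]
brass (262.6, 188.5, 3.2, 9.7) [448.6 252.7] [458.6 250.3]
brass (278.3, 188.6, 58.1, 59.2) [448.5 239. ] [458.5 238.9]
brass (278.2, 188.5, 66.9, 67.5) [448.6 239.1] [458.6 238.9]
brass (278.0, 189.6, 101.0, 103.0) [447.6 239.2] [457.8 239.1]
brass (278.2, 189.5, 107.8, 109.5) [447.7 239.1] [457.9 238.9]
white (279.8, 202.4, 26.7, 28.2) [435.7 237.7]
white (276.2, 199.1, 45.3, 50.8) [438.7 240.9]
white (278.2, 189.2, 111.0, 113.9) [447.6 239.1]
```

View pics/c5.png

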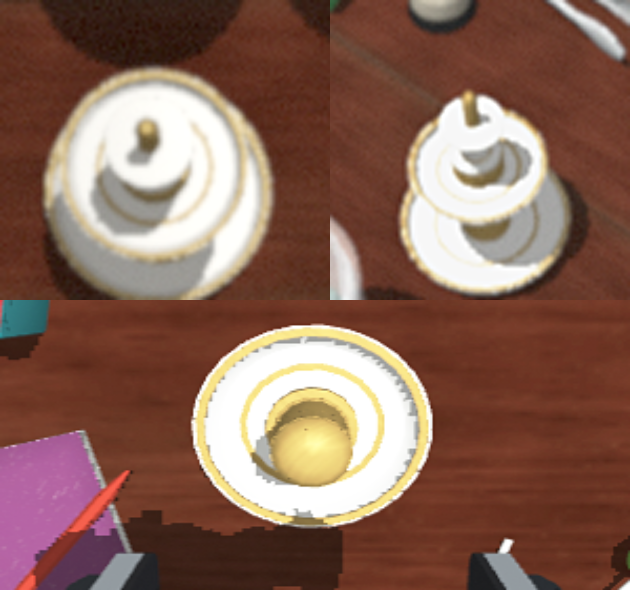

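The short column is seated upright in the stack, and the dish is centred under the gripper at (447, 239). I've now viewed 16 pictures, which is over the limit of 14. I'll view no more and work from numbers only.

Request:
apply_moves:
  targets:
    - [[0,0,0,0.2,0,3,6],[0,0,0,0.2,0,6.5,6],[0,0,0,0.2,0,10,6],[0,0,0,0.2,0,13,6],[0,0,0,0.2,0,15,6],[0,0,0,0.2,0,15.9,6],[0,0,0,0.2,0,16.1,6],[0,0,0,0.2,0,16.1,6]]

```text
clock: 31.62
position: [446.0, 239.3, 23.9]
eef_rot: [1.0, -0.0, -0.0, 0.0]
force: [-0.5, -0.3, -0.3]
opening: 60.0
gripper_force: 0.0
```

Request:
apply_moves:
  targets:
    - [[0,0,0,0,0,0,6],[0,0,0,0,0,0,6],[0,0,0,0,0,0,2.2],[0,0,0,0,0,0,2.2],[0,0,0,0,0,0,2.2],[0,0,0,0,0,0,2.2],[0,0,0,0,0,0,2.2],[0,0,0,0,0,0,2.2]]

```text
clock: 32.28
position: [446.3, 239.6, 24.8]
eef_rot: [1.0, -0.0, 0.001, -0.0]
force: [-1.2, -0.4, 7.9]
opening: 29.1
gripper_force: 58.5
```

Request:
apply_moves:
  targets:
    - [[0,0,0,0,0,0,2.2],[0,0,0,0,0,0,2.2],[0,0,0,0,0,0,2.2]]

```text
clock: 32.53
position: [446.3, 239.6, 24.7]
eef_rot: [1.0, -0.0, 0.001, -0.0]
force: [-1.6, -1.6, 7.8]
opening: 29.6
gripper_force: 58.5
```

Request:
apply_moves:
  targets:
    - [[0,0,0,0,0,-0.8,2.2],[0,0,0,0,0,-3,2.2],[0,0,0,0,0,-6.5,2.2],[0,0,0,0,0,-10,2.2],[0,0,0,0,0,-13.5,2.2],[0,0,0,0,0,-17,2.2],[0,0,0,0,0,-20.5,2.2],[0,0,0,0,0,-23,2.2]]

```text
clock: 33.2
position: [446.0, 239.5, 257.5]
eef_rot: [1.0, -0.0, 0.001, -0.001]
force: [0.8, 0.4, -1.7]
opening: 29.2
gripper_force: 59.7
```

Request:
apply_moves:
  targets:
    - [[0,0,0,0,0,-1.5,2.2],[0,0,0,1,1,-2.4,2.2],[0,0,0,3,3,-2.4,2.2],[0,0,0,5.5,5.5,-2.4,2.2],[0,0,0,8,8.2,-2.4,2.2],[0,0,0,10.5,10.8,-2.4,2.2],[0,0,0,12.5,13,-2.4,2.2],[0,0,0,13.5,14,-2.4,2.2]]

```text
clock: 33.87
position: [582.4, 96.5, 278.1]
eef_rot: [1.0, -0.001, 0.0, 0.0]
force: [-0.6, -0.6, -1.5]
opening: 29.1
gripper_force: 59.7
```

Request:
apply_moves:
  targets:
    - [[0,0,0,1.5,1.5,0,2.2],[0,0,0,3,3,0,2.2],[0,0,0,4.2,4.4,0,2.2],[0,0,0,4.9,5.0,0,2.2],[0,0,0,4.9,5.0,0,2.2],[0,0,0,4.9,5.0,0,2.2],[0,0,0,4.9,5.0,0,2.2],[0,0,0,4.9,5.0,0,2.2]]

```text
clock: 34.53
position: [629.0, 50.2, 277.8]
eef_rot: [1.0, 0.0, -0.0, -0.0]
force: [-0.5, 0.2, -1.8]
opening: 29.4
gripper_force: 59.7
```

```bash
python3 - <<'E'
from h import *
im,p=look('w14.png'); s=monitor.state(); P=s['position']; print(s['force'].round(1),s['opening'])
# far edges on column u=278: dish rim top (z=P-11,r=50), knob etc; middle tray rim (z=126,r=65)
Z=P[2]-24.7
print('pred far rim dish',proj(p,[P+[50,0,-10.7]]).round(1),'mid rim',proj(p,[[695.2,49,126]]).round(1),'large rim',proj(p,[[715.2,49,27]]).round(1))
g=cv2.cvtColor(im,cv2.COLOR_RGB2GRAY).astype(int)
print([(v,g[v,278],int(im[v,278,2])) for v in range(60,200,2) if abs(g[v+2,278]-g[v-2,278])>25])
b=brass(im)
for e in ell(b,(279,240),90): 
    if e[2]>30: print(e)
# row extents of the dish rim: widest
nb=(im.min(2)>110)|b
for v in (150,170,190): 
    u=np.where(nb[v])[0]; print(v,u.min(),u.max())
# short column tip in fixed views before the dish
for f,n in (('t4.png','top'),('s4.png','scene')):
    i=cv2.cvtColor(cv2.imread('pics/'+f),cv2.COLOR_BGR2RGB); q=optics.camera_params(n)
    e=proj(q,[[630,49.3,234],[630,49.3,200]]); print(n,e.round(1).tolist(), [x for x in ell(brass(i),e.mean(0),8)])
E
```

```text
tcp [629.1  50.1 277.9] v 0.005
[-1.  -0.1 -2.7] 29.429572085233268
pred far rim dish [[278.4 152. ]] mid rim [[280.  114.4]] large rim [[279.7  94.8]]
[(94, np.int64(41), 19), (96, np.int64(114), 102), (98, np.int64(190), 130), (100, np.int64(182), 102), (102, np.int64(116), 107), (104, np.int64(105), 104), (106, np.int64(189), 186), (108, np.int64(249), 248), (116, np.int64(235), 231), (118, np.int64(177), 98), (120, np.int64(183), 103), (122, np.int64(116), 109), (124, np.int64(106), 104), (126, np.int64(194), 191), (128, np.int64(241), 240), (144, np.int64(249), 251), (146, np.int64(170), 98), (148, np.int64(170), 95), (150, np.int64(231), 233), (156, np.int64(248), 248), (158, np.int64(162), 89), (166, np.int64(148), 96), (168, np.int64(109), 108), (170, np.int64(110), 108), (172, np.int64(181), 178), (174, np.int64(183), 180), (176, np.int64(244), 242), (192, np.int64(249), 253), (194, np.int64(166), 91)]
(282.5, 294.3, 32.8, 63.4)
(279.1, 248.9, 50.1, 73.0)
(278.7, 253.6, 116.3, 124.3)
(279.0, 257.5, 193.6, 207.5)
(281.7, 215.0, 115.6, 135.6)
(280.1, 193.4, 149.7, 150.5)
(279.3, 177.0, 151.5, 155.5)
150 205 353
170 202 357
190 195 362
top [[274.5, 144.0], [275.2, 147.6]] [(274.5, 144.1, 4.3, 6.7), (275.9, 152.3, 51.8, 54.5)]
scene [[251.6, 191.0], [252.5, 198.6]] [(251.0, 194.7, 4.5, 12.2)]
```

Request:
apply_moves:
  targets:
    - [[0,0,0,0.1,0.06,0.3,2.2],[0,0,0,0.1,0.06,1.0,2.2],[0,0,0,0.1,0.06,1.8,2.2],[0,0,0,0.1,0.06,2.6,2.2],[0,0,0,0.1,0.06,3.3,2.2],[0,0,0,0.1,0.06,3.8,2.2],[0,0,0,0.1,0.06,4.0,2.2],[0,0,0,0.1,0.06,4.0,2.2]]

```text
clock: 35.3
position: [630.4, 48.6, 236.9]
eef_rot: [1.0, -0.0, -0.001, 0.0]
force: [-0.1, -0.1, -1.5]
opening: 29.1
gripper_force: 59.7
```

Request:
apply_moves:
  targets:
    - [[0,0,0,0,-0.05,0.4,2.2],[0,0,0,0,-0.05,0.8,2.2],[0,0,0,0,-0.05,1.2,2.2],[0,0,0,0,-0.05,1.5,2.2],[0,0,0,0,-0.05,1.7,2.2],[0,0,0,0,-0.05,1.8,2.2],[0,0,0,0,-0.05,1.8,2.2]]

```text
clock: 35.88
position: [630.6, 49.2, 219.5]
eef_rot: [1.0, -0.0, -0.0, 0.0]
force: [0.5, -0.8, -2.0]
opening: 29.6
gripper_force: 59.7
```

Request:
apply_moves:
  targets:
    - [[0,0,0,0,0,0.1,2.2],[0,0,0,0,0,0.1,2.2],[0,0,0,0,0,0.1,2.2]]

```text
clock: 36.13
position: [630.8, 49.2, 218.9]
eef_rot: [1.0, -0.0, 0.0, -0.0]
force: [0.2, -0.8, -1.9]
opening: 29.1
gripper_force: 59.7
```

Request:
apply_moves:
  targets:
    - [[0,0,0,0,0,0.1,2.2],[0,0,0,0,0,0.15,2.2],[0,0,0,0,0,0.15,2.2],[0,0,0,0,0,0.15,2.2]]

```text
clock: 36.47
position: [631.0, 49.2, 217.7]
eef_rot: [1.0, -0.0, 0.0, -0.0]
force: [-0.3, -0.3, 1.8]
opening: 29.5
gripper_force: 60.1
```

Contact came at the expected height. I'll release and retreat.

Request:
apply_moves:
  targets:
    - [[0,0,0,0,0,0,5.5],[0,0,0,0,0,0,5.5],[0,0,0,0,0,0,5.5],[0,0,0,0,0,0,5.5],[0,0,0,0,0,-1,5.5],[0,0,0,0,0,-3,5.5],[0,0,0,0,0,-6,5.5],[0,0,0,0,0,-10,5.5]]

```text
clock: 37.13
position: [629.3, 49.1, 316.5]
eef_rot: [1.0, -0.0, -0.002, 0.0]
force: [2.0, -0.5, 0.4]
opening: 54.8
gripper_force: 0.0
```

Request:
apply_moves:
  targets:
    - [[0,0,0,-2,0,-1,5.5],[0,0,0,-5,0,-1,5.5],[0,0,0,-8,0,-1,5.5],[0,0,0,-11,0,-1,5.5],[0,0,0,-13,0,-1,5.5],[0,0,0,-14,0,-1,5.5],[0,0,0,-14,0,-1,5.5],[0,0,0,-14,0,-1,5.5]]

```text
clock: 37.8
position: [491.6, 49.3, 328.1]
eef_rot: [1.0, -0.0, 0.001, -0.0]
force: [0.4, 0.4, 0.0]
opening: 54.9
gripper_force: 0.0
```

```bash
python3 - <<'E'
from h import *
s=monitor.state(); print(s['position'].round(1),s['opening'])
for n in ('top','scene'):
    i,q=snap(n,n+'_end.png'); b=brass(i)
    K=[630.3,49.3]
    pk=proj(q,[K+[194+66],K+[194+14],K+[114+12],K+[14+13]]).round(1)
    print(n,'pred knob,dish,mid,large',pk.tolist())
    print(' seen',[e for e in ell(b|(i.min(2)>110),pk[1],14)+ell(b,pk[0],8) if e[2]>6])
    a=cv2.imread('pics/%s0.png'%n)[:,:,::-1]
    for nm,X in (('bell',[438,-179,35]),('teal',[480,330,30])):
        c=proj(q,[X])[0].astype(int); w=np.s_[max(c[1]-20,0):c[1]+20,max(c[0]-25,0):c[0]+25]; print(nm,np.abs(a[w].astype(int)-i[w]).mean().round(1))
E
```

```text
[491.6  49.3 328.1] 54.90482096873957
top pred knob,dish,mid,large [[274.0, 140.8], [275.1, 146.6], [276.5, 154.3], [277.9, 162.0]]
 seen [(273.4, 140.5, 33.1, 43.8)]
bell 8.0
teal 53.8
scene pred knob,dish,mid,large [[250.8, 185.0], [252.2, 196.9], [254.2, 213.9], [256.4, 232.1]]
 seen []
bell 6.8
teal 21.7
```

```bash
python3 - <<'E'
from h import *
L=lambda f:cv2.imread('pics/'+f)[:,:,::-1].copy()
a,i=L('top0.png'),L('top_end.png')
for n,w in (('teal',np.s_[195:222,105:165]),('green',np.s_[188:215,408:468]),('bell',np.s_[220:256,356:392])): print(n,np.abs(a[w].astype(int)-i[w]).mean().round(1))
for f,n in (('top_end.png','top'),('scene_end.png','scene')):
    i=L(f); q=optics.camera_params(n); h=cv2.cvtColor(i,cv2.COLOR_RGB2HSV)
    pk=proj(q,[[630.3,49.3,z] for z in (260,208,126,27)])
    m=(i.min(2)>150)|((h[...,1]>60)&(h[...,0]>12)&(h[...,0]<32)&(h[...,2]>130))
    # outermost extents along image rows through the predicted rim centres, vs predicted rim edges
    for z,r,c in ((208,50,pk[1]),(126,65,pk[2]),(27,85,pk[3])):
        t=np.linspace(0,2*np.pi,90); R=proj(q,np.c_[630.3+r*np.cos(t),49.3+r*np.sin(t),np.full(90,z)])
        row=m[int(round(c[1]))]; u=np.where(row[int(R[:,0].min())-8:int(R[:,0].max())+9])[0]+int(R[:,0].min())-8
        print(n,z,'pred u',R[:,0].min().round(1),R[:,0].max().round(1),'seen',u.min(),u.max())
E
```

```text
teal 9.4
green 7.8
bell 8.7
top 208 pred u 250.7 299.5 seen 242 307
top 126 pred u 247.6 305.4 seen 239 313
top 27 pred u 243.9 311.9 seen 235 319
scene 208 pred u 233.5 271.0 seen 233 270
scene 126 pred u 231.3 277.3 seen 231 276
scene 27 pred u 228.3 284.5 seen 228 283
```

```bash
python3 -c "
from h import *
print(job.sign_off())"
```

```text
the job is handed in; nothing more can be done
None
```

The stand is assembled in the order asked and handed in at about 38 s; in the scene view all three rims match a seated, upright stack to about 1 pixel, and the bell and cartons show no change. The final top-view rim check was unusable, and I viewed 16 pictures instead of the 14 allowed.

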